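# Seal the blue-hatch test chamber with its T-handle latch

### The job

Two small test chambers stand on the lab bench with their gasketed top hatches unlatched. Seal the one with the blue hatch: turn its black T-handle clockwise (seen from above) to the end of its quarter turn, so that the hatch is drawn down tight on its gasket, then let go. Leave the latch of the white-hatch chamber as it is.

Things in the scene. Friction and masses are not known exactly. Their poses are not given: they have to be found in the camera images.
- latch_grip (a point): Centre of the black T-handle bar on the blue hatch, on the turning axis. Bar 80 mm long, 15 wide, 18 high (top 9 mm above this point) on a 20 mm thick stem. Point is 32 mm above the hatch's top, about 170 mm above the bench; it sinks up to 6 mm as the latch turns home. x runs along the bar, y across it, z up (tipped 2 degrees at most). White stripe marks the bar's -x end.
- latch (a joint): Angle of that T-handle, rad: 0 = fully unlatched (stripe to the red dot), 1.571 = fully latched (stripe to the green dot, hard stop). Grows as it turns clockwise seen from above; starts at 0.15 to 0.45. Resists with up to 0.3 N m and stays where it is left.
- hatch (a joint): Angle of the blue hatch, rad: 0 = tight on its frame, 0.025 to 0.032 = unlatched, near edge some 7 mm up. Drawn down by the latch only. It tops a fixed off-white chamber 240 mm deep, 180 wide, 130 high, placed and yawed anew each time. Hinge on the far edge, 175 mm behind the latch axis; that axis is 65 mm inside the near edge, midway across.
- spare_latch (a joint): Angle of the like T-handle on the bystander chamber (white hatch, grey body, same size), which stands to the left or right of the blue one, at least 0.3 m away centre to centre. Same meaning of values; starts at 0.15 to 0.45. Not to be turned.

How it is judged:
By the outcome, as a careful person would: the job done as asked, in the order asked, and still so for the second after the job is handed in, with the robot touching nothing.
It also fails if it takes over 32 s, if anything falls off the work surface, if the arm or the gripper's body presses on something with over 40 N, if the wrist force passes 120 N, or if a joint passes its speed limit or range.

### The arm

A 6-joint arm with a two-finger parallel gripper is mounted at the origin on the work surface. World frame = base frame: x ahead of the robot, y to its left, z up, the work surface at z = 0. Lengths are in m, angles in rad, forces in N, time in s.
With the tool pointing down it reaches from about 0.325 to 0.9 m from the base axis. Payload 6.1 kg.
Tool frame: the origin (TCP) lies midway between the tips of the shut fingers; the grasp point (between the pads) lies 19 mm behind it; z points along the fingers, y is the line along which they close (so a half turn about z gives the same grasp; the last joint's range is limited). The gripper opens to 85 mm and grips with 20 to 120 N. Pads are 22 mm wide; open, the fingers measure 114 mm over their backs; the gripper's body (76 mm by 85 mm) begins 54 mm behind the grasp point. The pads swing forward as they close: fully open they stand 13 mm farther back than shut.
Start: joints at [-1.418, 0.22, 1.526, -0, 1.395, -0.126], TCP at [0.172, -0.601, 0.231] pointing down, gripper open.
Joint ranges: [-2.98, 2.98], [-0.91, 2.08], [0.09, 2.57], [-1.24, 4.39], [0.2, 2.65], [-2.68, 2.68]. Speed limits (rad/s): [2.57, 2.57, 3.01, 3.14, 3.14, 3.14].

### API

Orientations are given as [roll, pitch, yaw] about the fixed x, y, z axes, in that order (R = Rz(yaw) Ry(pitch) Rx(roll)).
In Python, from plant import movep, move_l, set_joints, gripper_to, hold, inverse_kinematics, observe, get_image, get_calibration, Unreachable, job_done gives the robot as it stands. Calls block until the motion is done:
- movep(position, orientation): joint-space move of the TCP to a pose.
- move_l(position, feed=0.15, rotation=None, max_force=None): straight line of the TCP; rotation=None keeps the orientation; feed is the mean speed in m/s. With max_force (N) it stops when the force on the tool has changed by that much, and returns True; else False.
- set_joints(angles): joint-space move.
- gripper_to(opening, f_grip=None): finger opening in m; f_grip is the grip in N (None keeps the last); returns when the fingers have stopped.
- hold(seconds).
- inverse_kinematics(position, orientation): joint angles nearest the present ones, or None.
- observe(): the state.
- get_image(name): name is "scene" or "top" or "wrist"; returns (picture, depth): 384x512x3 uint8, red, green, blue; 384x512 float32, m along the optical axis (not along the pixel's ray), 0 where there is no reading.
- get_calibration(name): a dict with "intrinsics" (3x3 intrinsics, pixels), "world_from_camera" (4x4, takes a point from camera to world coordinates). Camera axes: x right, y down, z forward; pixel columns grow to the right and rows downward; lengths in m; the calibration is good to about 2 mm. A picture is of the moment at which its call begins: read the wrist's pose just before it. get_calibration takes no time and is no camera call; for the wrist camera it gives the pose at the moment of the call.
A pose or a line that the arm cannot do raises Unreachable and nothing moves.
- job_done(): hands the job in; it is judged then, once.
The state is a dict: "time_s": time; "q": joint angles; "joint_velocities": joint speeds; "joint_torque": joint torques, N m; "eef_pos": TCP position; "tcp_rot": TCP orientation; "ft_force": force on the tool from outside, world axes, zero at the start; "torque": the same for the moment, N m; "opening": finger opening in m; "grasp_force": force on a finger pad.
Only numpy, scipy, OpenCV 4.12 (cv2) and the standard library are available. Lean on these libraries where they do the work, as an engineer would, in place of code of your own. Each camera call takes 0.05 s, during which the arm holds its last target. There are 200 camera calls.

## Working session

There is one attempt and no reset: what is moved stays moved. The work goes in short steps, each a Python script; the robot and the scene stay as the last script left them, time stands still between calls to the robot, and variables do not carry over. Pictures are saved under pics/ and viewed, at most 10 in all, crops included, and the job is handed in when it is done.

```bash
mkdir -p pics; python3 - <<'E'
from plant import *
import cv2,numpy as np
for n in("top","scene"):
    im,d=get_image(n);c=get_calibration(n)
    np.savez(n+".npz",im=im,d=d,K=c["intrinsics"],T=c["world_from_camera"])
    cv2.imwrite(f"pics/{n}.png",im[...,::-1]);print(n,c["intrinsics"][0][0],np.round(c["world_from_camera"],3).tolist())
print(observe())
E
```

```text
top 379.06314934408897 [[-0.019, -0.991, 0.136, 0.52], [-1.0, 0.017, -0.011, 0.004], [0.009, -0.136, -0.991, 0.926], [0.0, 0.0, 0.0, 1.0]]
scene 367.43316829840137 [[-0.801, 0.431, -0.416, 0.922], [0.599, 0.57, -0.562, 0.369], [-0.005, -0.7, -0.714, 0.691], [0.0, 0.0, 0.0, 1.0]]
{'time_s': 0.1, 'q': array([-1.41809926e+00,  2.21181375e-01,  1.52753709e+00,  1.78264355e-05,
        1.39469881e+00, -1.26073163e-01]), 'joint_velocities': array([-0.00085646, -0.00133151, -0.00088099, -0.00041515, -0.00059166,
        0.00076394]), 'joint_torque': array([ 2.14538632e-03, -4.98239994e+01, -3.90547228e+01, -1.97929203e-04,
        5.63656315e-03,  4.63171645e-06]), 'eef_pos': array([ 0.17191507, -0.60030415,  0.23026613]), 'tcp_rot': array([-3.13978472e+00, -2.46832124e-04,  2.78766868e-01]), 'ft_force': array([-0.113139  , -0.42334325, -0.44879589]), 'torque': array([ 0.02464756, -0.03158931, -0.0443564 ]), 'grasp_force': 0.0, 'opening': 0.08534589842570135}
```

View pics/top.png

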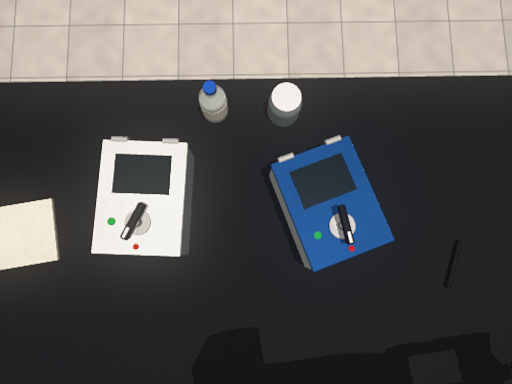

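View pics/scene.png

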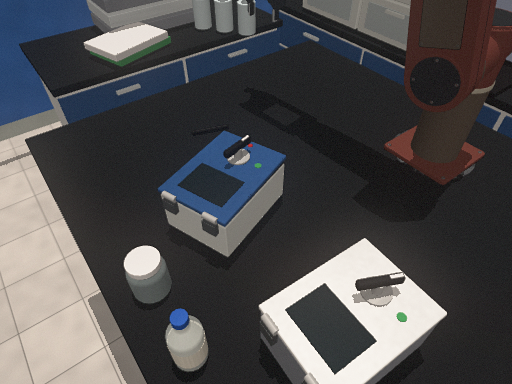

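The top view shows the blue hatch around (330,205), its handle at about (345,224), the red dot at (352,248) and the green dot at (318,235). The white hatch is to the left, around (140,200). Next I measure the handle using depth.

```bash
cat > h.py <<'E'
import numpy as np,cv2
def cloud(d,K,T):
    v,u=np.indices(d.shape);K=np.array(K)
    P=np.stack([(u-K[0,2])/K[0,0]*d,(v-K[1,2])/K[1,1]*d,d,np.ones_like(d)],-1)
    return (P@np.array(T).T)[...,:3]
def bar(P,m,im):
    p=P[m];r=cv2.minAreaRect((p[:,:2]*1000).astype(np.float32))
    return p.mean(0),np.median(p[:,2]),r
E
python3 - <<'E'
from h import *
z=np.load("top.npz");im=z["im"];P=cloud(z["d"],z["K"],z["T"])
h=im.astype(int);ok=z["d"]>0
blue=(h[...,2]>90)&(h[...,2]>h[...,0]+60)&(P[...,2]>.1)
u=np.indices(blue.shape)[1];blue&=(u>260)
p=P[blue];r=cv2.minAreaRect((p[:,:2]*1000).astype(np.float32));print("hatch",r,np.percentile(p[:,2],[2,50,98]))
reg=np.zeros_like(blue);reg[195:255,320:370]=1
m=reg&(P[...,2]>.163);c,zt,r=bar(P,m,im);print("bar",m.sum(),c,zt,r)
pp=P[m];uu,s,vt=np.linalg.svd(pp[:,:2]-pp[:,:2].mean(0),full_matrices=False);print(vt[0],np.ptp(pp[:,:2]@vt[0]))
for n,mm in(("red",(h[...,0]>120)&(h[...,1]<70)),("green",(h[...,1]>100)&(h[...,0]<80)&(h[...,2]<130))):
    mm=mm&(u>260)&(P[...,2]>.1);print(n,mm.sum(),P[mm].mean(0))
w=m&(h.min(-1)>150);print("stripe",w.sum(),P[w].mean(0) if w.any() else 0)
disc=reg&(h.min(-1)>130)&(P[...,2]<.16);print("disc",disc.sum(),P[disc].mean(0),cv2.minAreaRect((P[disc][:,:2]*1000).astype(np.float32)))
E
```

```text
hatch ((594.1005859375, -121.64125061035156), (243.26614379882812, 287.134765625), 19.79495620727539) [0.12899638 0.13481818 0.1394579 ]
bar 361 [ 0.55952393 -0.18025238  0.19778097] 0.1758541724075645 ((560.5028076171875, -97.6863784790039), (77.99179077148438, 205.0590057373047), 0.6132992506027222)
[ 0.2219663  -0.97505434] 0.20505222050986976
red 24 [ 0.51261439 -0.20525148  0.13870439]
green 47 [ 0.54055771 -0.1334885   0.15369403]
stripe 40 [ 0.53537999 -0.19307308  0.17794402]
disc 224 [ 0.55851948 -0.18461185  0.13960767] ((557.89453125, -189.31167602539062), (44.16387939453125, 55.23164749145508), 2.6945834159851074)
```

```bash
cat >> h.py <<'E'
def onplane(uv,K,T,z):
    K=np.array(K);T=np.array(T);uv=np.atleast_2d(uv).astype(float)
    r=np.c_[(uv-[K[0,2],K[1,2]])/[K[0,0],K[1,1]],np.ones(len(uv))]@T[:3,:3].T
    return T[:3,3]+r*((z-T[2,3])/r[:,2])[:,None]
E
python3 - <<'E'
from h import *
z=np.load("top.npz");im=z["im"];K,T=z["K"],z["T"];P=cloud(z["d"],K,T);h=im.astype(int)
V,U=np.indices(z["d"].shape);reg=(U>320)&(U<370)&(V>195)&(V<260)
def cen(m,zz,n):
    q=onplane(np.c_[U[m],V[m]],K,T,zz);r=cv2.minAreaRect((q[:,:2]*1000).astype(np.float32));print(n,m.sum(),q.mean(0),r);return q
m=(reg&(P[...,2]>.165)&(P[...,2]<.19)).astype(np.uint8)
n,l,s,_=cv2.connectedComponentsWithStats(m);k=1+np.argmax(s[1:,4]);q=cen(l==k,.179,"bar")
_,_,vt=np.linalg.svd(q[:,:2]-q[:,:2].mean(0),full_matrices=False);print(vt[0],np.ptp(q[:,:2]@vt[0]),np.ptp(q[:,:2]@vt[1]))
u=U>260
cen((h[...,0]>120)&(h[...,1]<70)&u&(V>200)&(V<300),.139,"red")
cen((h[...,1]>100)&(h[...,0]<80)&(h[...,2]<130)&u&(V>200)&(V<300),.139,"green")
b=((h[...,2]>90)&(h[...,2]>h[...,0]+60)&u&(V>130)).astype(np.uint8)
n,l2,s,_=cv2.connectedComponentsWithStats(b);cen(l2==1+np.argmax(s[1:,4]),.136,"hatch")
E
```

```text
bar 340 [ 0.56057541 -0.18527415  0.179     ] ((560.5519409179688, -184.15223693847656), (78.72323608398438, 18.831918716430664), 11.135361671447754)
[-0.98089799 -0.19452285] 0.07872399842675953 0.018880886861209534
red 24 [ 0.51261893 -0.20517352  0.139     ] ((512.4532470703125, -205.0307159423828), (8.478018760681152, 8.159255027770996), 88.93110656738281)
green 47 [ 0.54101585 -0.13606834  0.139     ] ((541.3954467773438, -135.99966430664062), (12.434643745422363, 14.500696182250977), 87.67571258544922)
hatch 6905 [ 0.59649322 -0.17340364  0.136     ] ((610.1434936523438, -169.82852172851562), (243.3102264404297, 183.36312866210938), 20.060131072998047)
```

Hatch, dots and bar agree: the dots sit about 52 mm from the bar centre and 91° apart. The axis is near (0.5605, -0.185) and the latch is at about 0.2. I'll move above it and check with the wrist camera.

```bash
python3 - <<'E'
from plant import *
from h import *
psi=np.deg2rad(11.2)+np.pi
movep([.5605,-.185,.27],[np.pi,0,psi])
c=get_calibration("wrist");im,d=get_image("wrist");K,T=c["intrinsics"],c["world_from_camera"]
np.savez("w1.npz",im=im,d=d,K=K,T=T);cv2.imwrite("pics/w1.png",im[...,::-1])
o=observe();print(o["time_s"],o["q"],o["eef_pos"],o["tcp_rot"])
P=cloud(d,K,T);m=((P[...,2]>.168)&(P[...,2]<.19)&(d>0)&(np.hypot(P[...,0]-.56,P[...,1]+.185)<.06)).astype(np.uint8)
n,l,s,_=cv2.connectedComponentsWithStats(m);l=l==1+np.argmax(s[1:,4])
print(l.sum(),np.median(P[l],0),np.percentile(P[l][:,2],[5,50,95]),cv2.minAreaRect((P[l][:,:2]*1000).astype(np.float32)))
E
```

```text
2.2 [-4.53580541e-01  1.15042233e-01  1.57316165e+00 -2.27047909e-04
  1.45358605e+00 -2.21823502e+00] [ 0.56023091 -0.18574266  0.26988357] [-3.14153179e+00 -2.93357183e-04 -2.94770793e+00]
1963 [ 0.556449   -0.18902991  0.17604645] [0.17330575 0.17604645 0.17835829] ((560.1876220703125, -188.4840850830078), (79.23799896240234, 14.921906471252441), 10.950922966003418)
```

View pics/w1.png

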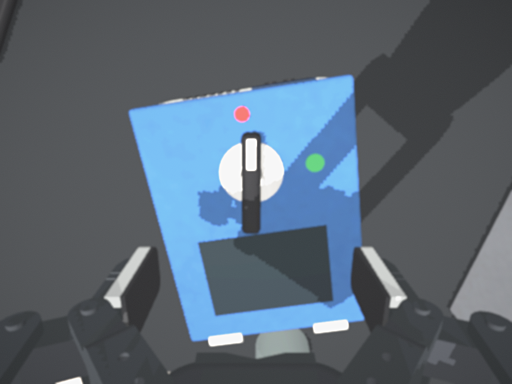

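The wrist view shows the bar along column 251, rows 133–232, with the stripe end up near the red dot at (242,114) and the green dot at (315,162). The measured bar is 79×15 mm, centred at (0.560, -0.188), with its top at z = 0.176. Next is the grasp.

```bash
python3 - <<'E'
from plant import *
import numpy as np
psi=np.deg2rad(11.0)+np.pi
x,y=.560,-.1875
movep([x,y,.215],[np.pi,0,psi])
print(move_l([x,y,.150],feed=.06,max_force=12))
f0=observe();print(f0["eef_pos"],f0["ft_force"],f0["torque"])
gripper_to(0.0,f_grip=60)
o=observe();print(o["time_s"],o["opening"],o["grasp_force"],o["eef_pos"],o["ft_force"],o["torque"])
E
```

```text
False
[ 0.56038551 -0.18769267  0.15060042] [-0.52228698  0.17281618 -0.23696694] [ 0.03303909 -0.0170618  -0.04948694]
4.4 0.017119082292226452 58.63776504993439 [ 0.56032243 -0.18890181  0.15053411] [-0.42655073 -5.84412773  0.02357736] [-0.8724974  -0.01651231  0.00583137]
```

```bash
python3 - <<'E'
from plant import *
import numpy as np
psi=np.deg2rad(11.0)+np.pi
x,y,z0=.560,-.1892,.1505
for a in list(range(8,80,8))+[78,80,82,84]:
    movep([x,y,z0-.005*min(a,80)/80],[np.pi,0,psi-np.deg2rad(a)])
    o=observe();print(a,round(o["time_s"],2),o["opening"].round(4),o["ft_force"].round(1),o["torque"].round(2),np.rad2deg(o["tcp_rot"][2]).round(1),o["eef_pos"].round(4))
    if abs(o["torque"][2])>1.5: break
E
```

```text
Traceback (most recent call last):
AttributeError: 'float' object has no attribute 'round'
```

```bash
python3 - <<'E'
from plant import *
import numpy as np
psi=np.deg2rad(11.0)+np.pi
x,y,z0=.560,-.1892,.1505
for a in list(range(16,80,8))+[78,80,82,84]:
    movep([x,y,z0-.005*min(a,80)/80],[np.pi,0,psi-np.deg2rad(a)])
    o=observe();print(a,round(o["time_s"],2),round(o["opening"],4),o["ft_force"].round(1),o["torque"].round(2),np.rad2deg(o["tcp_rot"][2]).round(1),o["eef_pos"].round(4))
    if abs(o["torque"][2])>1.5: break
E
```

```text
16 4.92 0.0174 [ 1.5 -0.4  0.2] [-0.2  -0.23 -0.07] 175.3 [ 0.5601 -0.1892  0.1495]
24 5.17 0.0166 [ 0.3 -0.6 -1.1] [-0.2  -0.2  -0.09] 167.4 [ 0.56   -0.1892  0.149 ]
32 5.43 0.0173 [ 1.3 -0.8 -0.5] [-0.32 -0.13 -0.02] 159.4 [ 0.5599 -0.1892  0.1484]
40 5.69 0.0172 [-0.3 -2.2 -1.4] [-0.33  0.05 -0.05] 151.4 [ 0.5598 -0.1893  0.1479]
48 5.95 0.0172 [-1.6 -2.4 -1.3] [-0.5   0.22 -0.04] 143.4 [ 0.5597 -0.1893  0.1474]
56 6.21 0.0172 [-2.3 -2.8 -0.5] [-0.53  0.35 -0.06] 135.4 [ 0.5596 -0.1894  0.1469]
64 6.47 0.0171 [-3.1 -3.  -1. ] [-0.68  0.55 -0.07] 127.4 [ 0.5595 -0.1894  0.1462]
72 6.72 0.0171 [-3.4 -3.2 -1.1] [-0.7   0.59 -0.02] 119.3 [ 0.5594 -0.1894  0.1457]
78 6.97 0.0174 [-5.3 -3.8 -1.5] [-0.7   0.61  0.  ] 113.4 [ 0.5593 -0.1895  0.1453]
80 7.22 0.0174 [-4.6 -3.1 -1.1] [-0.68  0.62  0.13] 111.4 [ 0.5593 -0.1895  0.1452]
82 7.47 0.0169 [-4.8 -3.3 -1.3] [-0.73  0.55  0.15] 109.4 [ 0.5593 -0.1895  0.1451]
84 7.72 0.0173 [-4.6 -3.1 -1.2] [-0.7   0.54  0.47] 107.4 [ 0.5593 -0.1895  0.1451]
```

```bash
python3 - <<'E'
from plant import *
import numpy as np
psi=np.deg2rad(11.0)+np.pi
for a in range(85,96):
    movep([.5597,-.1892,.1453],[np.pi,0,psi-np.deg2rad(a)]);hold(.1)
    o=observe();print(a,round(o["time_s"],2),round(o["opening"],4),o["ft_force"].round(1),o["torque"].round(2),np.rad2deg(o["tcp_rot"][2]).round(1))
    if abs(o["torque"][2])>1.0: break
E
```

```text
85 8.07 0.0173 [-4.3 -3.7 -1.8] [-0.76  0.43  0.68] 106.5
86 8.43 0.0173 [-5.3  0.3  3.5] [ 0.23  0.97 -0.18] 105.3
87 8.78 0.0172 [-5.   0.8  2.7] [ 0.21  0.92 -0.01] 104.4
88 9.12 0.0174 [-5.3  0.9  1.7] [0.23 0.88 0.04] 103.4
89 9.47 0.0173 [-6.   1.   2.7] [0.19 0.86 0.13] 102.4
90 9.82 0.0168 [-5.9 -0.3  1.4] [0.18 0.84 0.13] 101.4
91 10.18 0.0171 [-5.6  0.3  1.6] [0.17 0.78 0.37] 100.4
92 10.53 0.0171 [-5.6  0.7  1.8] [0.22 0.7  0.65] 99.4
93 10.88 0.017 [-5.1  0.2  2.1] [0.24 0.71 1.09] 98.5
```

The torque builds, slips and builds again, which suggests the hard stop. I'll release, back off and check.

```bash
python3 - <<'E'
from plant import *
from h import *
gripper_to(.085)
o=observe();x,y,_=o["eef_pos"];move_l([x,y,.27],feed=.15)
c=get_calibration("wrist");im,d=get_image("wrist");K,T=c["intrinsics"],c["world_from_camera"]
cv2.imwrite("pics/w2.png",im[...,::-1])
P=cloud(d,K,T);m=((P[...,2]>.16)&(P[...,2]<.19)&(d>0)&(np.hypot(P[...,0]-.56,P[...,1]+.188)<.06)).astype(np.uint8)
n,l,s,_=cv2.connectedComponentsWithStats(m);l=l==1+np.argmax(s[1:,4])
print(l.sum(),np.percentile(P[l][:,2],[5,50,95]),cv2.minAreaRect((P[l][:,:2]*1000).astype(np.float32)))
b=(im[...,2].astype(int)>im[...,0].astype(int)+60)&(P[...,2]>.12)&(P[...,2]<.15)
p=P[b];print(cv2.minAreaRect((p[:,:2]*1000).astype(np.float32)))
A=np.c_[p[:,:2],np.ones(len(p))];print("plane",np.linalg.lstsq(A,p[:,2],rcond=None)[0])
h=im.astype(int);V,U=np.indices(d.shape)
for n,mm in(("red",(h[...,0]>120)&(h[...,1]<90)&(h[...,2]<110)),("green",(h[...,1]>100)&(h[...,0]<90)&(h[...,2]<130))):
    mm&=(P[...,2]>.12)&(P[...,2]<.15);q=P[mm].mean(0)-[.5602,-.1885,0];print(n,mm.sum(),q,np.rad2deg(np.arctan2(q[1],q[0])))
print(observe()["time_s"])
E
```

```text
1946 [0.16716774 0.17044453 0.17207275] ((559.0173950195312, -187.69610595703125), (15.116949081420898, 79.222900390625), 19.744802474975586)
((612.3160400390625, -168.91554260253906), (247.91226196289062, 183.81134033203125), 19.848812103271484)
plane [0.00044486 0.00098346 0.12975036]
red 0 [nan nan nan] nan
green 1383 [0.10061556 0.00443034 0.13108147] 2.521238422317766
12.575<stdin>:15: RuntimeWarning: Mean of empty slice.
  ret = um.true_divide(
```

View pics/w2.png

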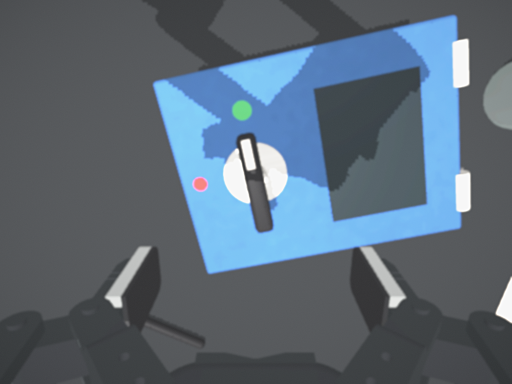

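The stripe end at (248,140) now points to the green dot at (242,110). The bar is within about 0.1° of square to the hatch, the hatch plane is level, and the bar top sank 6 mm. The latch is fully home and the gripper is clear.

```bash
python3 -c "
from plant import *
print(job_done())"
```

```text
the job is handed in; nothing more can be done
None
```

The blue hatch is sealed: its T-handle is turned clockwise to the stop, the hatch sits level, the gripper has let go, and I never went near the white-hatch latch; the job is handed in.

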